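# Load the sample case and snap its lid shut

### The job

Lay the capped tube from the bench in the empty cradle of the open sample case, beside the tube already there. Then swing the lid down and press its front edge until the catch snaps and the lid stays fully shut. Leave the other things as they are.

Things in the scene. Friction and masses are not known exactly. Their poses are not given: they have to be found in the camera images.
- case: Grey sample case fixed to the worktop, base 120 x 168 x 44 mm (case x, y, z), walls 4 mm, inner floor 7 mm up. Origin: centre of its underside. x runs from its front (latch side, facing the robot) to its back (hinge), y along its front, z up. Inside lie two cradles, each for one tube along case x: at case y = +32 mm (empty) and -32 mm (full).
- lid (a joint): Lid angle, rad: 0 shut, 1.85 fully open; starts at 1.6 to 1.8, leaning back. The hinge is stiff (0.17 N m): the lid stays where it is left. A sprung catch at the front middle first touches at about 0.10 (12 mm at the front edge) and resists; past about 0.045 it snaps the lid down to 0 and holds it. That needs about 12 N at the front edge, more nearer the hinge.
- lid_hinge (a point): Middle of the hinge axis (along case y) at the case's back: case x = +64 mm, y = 0, z = 46 mm; it stays still. The white lid (0.15 kg, 168 mm wide) reaches 126 mm from it, a latch tab 40 mm wide at the front middle 137 mm. The lid's flat outer face lies 22 mm (its raised middle panel 23.5 mm) from the hinge, so 68 mm above the worktop when shut.
- lid_front (a point): Point on the lid's flat outer face near the front edge, in the middle of its width, 112 mm from the hinge; it moves with the lid. The place to press.
- empty_cradle (a point): Centre of the empty cradle, on the axis of a tube lying in it: case x = 0, y = +32 mm, 38.5 mm above the worktop; axes as the case. A cradle is two black V-supports (45 degree flanks, 6 mm thick, 19 mm to either side of this point along x, tops 47 mm above the worktop); between and beside them fingers have free room down to the inner floor.
- full_cradle (a point): The same point of the cradle that already holds a tube, case y = -32 mm.
- capped_tube: The capped sample tube to load, lying on the bench left of the case: body 12 mm in diameter, stopper 16 mm in diameter and 18 mm long at its -y end, 94 mm long in all, 13 g. Origin: middle of its length, on the underside as it starts; its y axis runs along the tube. It may lie in the cradle either way round.
- tube_mid (a point): Middle of that tube's length, on its axis (7 mm above the origin as it starts).
- other_tube: An equal capped tube already lying in the other cradle, along the case's x. Stays there. Origin as for the first tube.
- other_mid (a point): Middle of the other tube, on its axis.
- pen: Ball pen, 145 x 12 x 9 mm, lying along y beyond the tube; origin at its middle, on the underside. Leave it.
Mind the look-alikes: they are no part of the job. There is more than one size of the case; the job needs the larger.

How it is judged:
By the outcome, as a careful person would: the job done as asked, in the order asked, and still so for the second after the job is handed in, with the robot touching nothing.
It also fails if it takes over 64 s, if anything falls off the work surface, if the arm or the gripper's body presses on something with over 40 N, if the wrist force passes 120 N, or if a joint passes its speed limit or range.

### The arm

A 6-joint arm with a two-finger parallel gripper is mounted at the origin on the work surface; the furniture and walls round the work are solid. World frame = base frame: x ahead of the robot, y to its left, z up, the work surface at z = 0. Lengths are in m, angles in degrees, forces in N, time in s.
With the tool pointing down it reaches from about 0.35 to 0.875 m from the base axis. Payload 4.2 kg.
Tool frame: the origin (TCP) lies midway between the tips of the shut fingers; the grasp point (between the pads) lies 19 mm behind it; z points along the fingers, y is the direction in which the jaws open and shut (so a half turn about z gives the same grasp; the last joint's range is limited). The gripper opens to 87 mm and grips with 3 to 60 N. Pads are 19 mm wide; open, the fingers measure 117 mm over their backs; the gripper's body (75 mm by 190 mm) begins 51 mm behind the grasp point.
Start: joints at [-48.552, 22.042, 0.453, 0, -68.411, -14.817], TCP at [0.28, -0.559, 0.223] pointing down, gripper open.
Joint ranges: [-179.83, 179.83], [-69.29, 118.12], [-61.27, 80.66], [-181.25, 117.63], [-171.15, -9.14], [-177.46, 177.46]. Speed limits (degrees/s): [159.86, 159.86, 180, 180, 180, 180].

### API

Orientations are given as a 3x3 rotation matrix whose columns are the frame's x, y, z axes.
In Python, from station import sense, capture, finish_job gives the robot as it stands. The module is installed in compiled form; this text tells all that it offers.
- The arm moves only by the shell command python3 -m jog 'ROWS' [OPENING]. ROWS is JSON, a list of rows, each a list of 6 numbers: the shift along the tool's x, y, z in cm, then the turn, a rotation vector about the tool's x, y, z in degrees. In form: [[dx, dy, dz, wx, wy, wz], ...]. A call has exactly 5 rows; each row shifts and turns the commanded pose from where the row before left it, along the tool's axes as they then stand; what a row does not reach is not made up. A row lasts 1/12 s, in which the tool goes at most 41.7 mm and 7.16 degrees, less where a joint would pass 70% of its speed; a pose out of reach is approached as far as the arm can. A call is refused whole if a number of a shift passes 4.17 or a number of a turn 7.16, either way. A call with a gripper value outside its range is refused whole. OPENING is the finger opening in cm, from 0 to 8.7, set as the call begins (- or left out, the last holds). The fingers move at their own pace and stop on an object; the grip force is fixed at half the most. Time passes only in rows, so rows that do not move let the fingers close, or fill a call up. It gives the time, the measured TCP pose, the force and the opening at its end, in the units of the state.
- sense(): the state, without advancing time (a new reading comes with each control period).
- capture(name): name is "side" or "top"; returns a dict with "frame" (420x560x3 uint8, red, green, blue), "fx", "fy", "cx", "cy" (pixels), "dist" ([k1, k2, p1, p2, k3] as OpenCV has them; the pictures are not rectified), "world_to_cam" (4x4, takes a point from world to camera coordinates). Camera axes: x right, y up, looking along -z (the intrinsics and any distortion apply to the point x, -y, -z); pixel columns grow to the right and rows downward; lengths in m; the calibration is good to about 2 mm. A picture is of the moment at which its call begins. There is no depth.
- finish_job(): hands the job in, once; it reports no verdict.
The state is a dict: "time_s": time; "joints": joint angles; "joint_velocities": joint speeds; "effort": joint torques, N m; "tcp_pos": TCP position; "ee_rot": TCP orientation; "wrist_force": force on the tool from outside, world axes, zero at the start; "moment": the same for the moment, N m; "gripper_width": opening from 0.0 (shut) to 1.0 (fully open).
Only numpy, scipy, OpenCV 4.12 (cv2) and the standard library are available. Lean on these libraries where they do the work, as an engineer would, in place of code of your own. Each camera call takes 0.05 s, during which the arm holds its last target.

## Working session

There is one attempt and no reset: what is moved stays moved. The work goes in short steps, Python scripts to look and compute and a shell command to move; the robot and the scene stay as the last step left them, time stands still between calls to the robot, and variables do not carry over. Pictures are saved under pics/ and viewed, and the job is handed in when it is done.

```bash
mkdir -p pics; cat > h.py <<'E'
import numpy as np, cv2
from station import sense, capture
def save(c,fn,crop=None,scale=1):
    f=c["frame"][:,:,::-1]
    if crop: x0,y0,x1,y1=crop; f=f[y0:y1,x0:x1]
    if scale!=1: f=cv2.resize(f,None,fx=scale,fy=scale,interpolation=cv2.INTER_CUBIC)
    cv2.imwrite("pics/"+fn,f)
def K(c): return np.array([[c["fx"],0,c["cx"]],[0,c["fy"],c["cy"]],[0,0,1.]])
def proj(c,P):
    P=np.atleast_2d(P); W=np.array(c["world_to_cam"]); p=P@W[:3,:3].T+W[:3,3]
    p=p*[1,-1,-1]
    return cv2.projectPoints(p.reshape(-1,1,3),np.zeros(3),np.zeros(3),K(c),np.array(c["dist"],float))[0].reshape(-1,2)
def ray(c,px):
    W=np.array(c["world_to_cam"]); u=cv2.undistortPoints(np.array(px,float).reshape(-1,1,2),K(c),np.array(c["dist"],float)).reshape(-1,2)
    d=np.c_[u[:,0],-u[:,1],-np.ones(len(u))]@W[:3,:3]
    o=-W[:3,:3].T@W[:3,3]
    return o,d
def atz(c,px,z):
    o,d=ray(c,px); return o+d*((z-o[2])/d[:,2])[:,None]
E
python3 - <<'E'
from h import *
for n in("side","top"):
    c=capture(n); save(c,n+"0.png"); print(n,c["fx"],c["cx"],c["cy"],c["dist"],ray(c,[[280,210]]))
s=sense(); print(s)
E
```

```text
side 406.12336310841033 284.08148073959023 208.86997370930985 [0.01246506 0.         0.         0.         0.        ] (array([0.85451104, 0.32233483, 0.80919751]), array([[-0.46553294, -0.29762281, -0.83355173]]))
top 426.12385153170493 276.21736650825926 205.22710717631963 [-0.06841173  0.          0.          0.          0.        ] (array([0.21925426, 0.0397024 , 1.12842256]), array([[ 0.19121565,  0.00623723, -0.98163228]]))
{'time_s': 0.1, 'joints': array([-4.85528986e+01,  2.20853482e+01,  3.88242221e-01, -2.40409753e-02,
       -6.84111232e+01, -1.48165293e+01]), 'joint_velocities': array([ 0.01080283, -0.20791436,  0.07848938,  0.14403316, -0.0876638 ,
       -0.10510142]), 'effort': array([-1.55070632e-05, -3.91690564e+01,  1.87935770e+01,  4.23187450e+00,
        1.34638659e-02, -6.75383581e-05]), 'tcp_pos': array([ 0.27991991, -0.55821635,  0.22158724]), 'ee_rot': array([[-8.93984498e-01, -4.48096863e-01, -9.57882364e-04],
       [-4.48097875e-01,  8.93982937e-01,  1.67413292e-03],
       [ 1.06156780e-04,  1.92587393e-03, -9.99998140e-01]]), 'wrist_force': array([-0.38515682,  0.38600752,  0.36842199]), 'moment': array([ 0.01668975, -0.04099662, -0.04011984]), 'gripper_width': 1.0012009431270654}
```

View pics/top0.png

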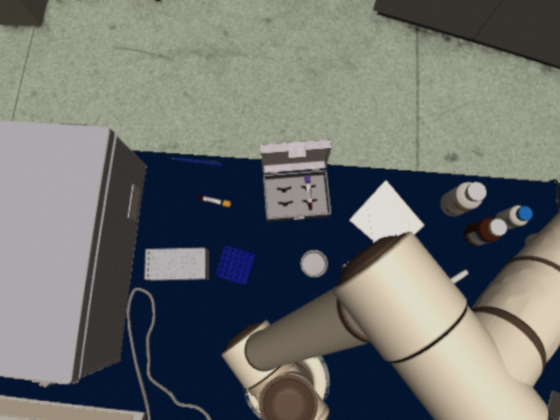

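View pics/side0.png

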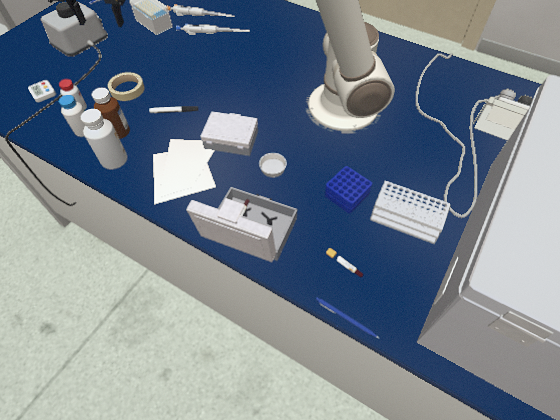

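Top view: the open case is at (297,192), the bench tube at (216,201) with an orange stopper towards the case, and the pen at (196,160). Side view: the same open case is at (245,222), the tube at (343,261), and a shut, smaller case at (229,133), which looks like the decoy. I'll confirm with enlarged crops.

```bash
python3 - <<'E'
from h import *
c=capture("top"); save(c,"top1.png",(180,130,350,235),4.7)
d=capture("side"); save(d,"side1.png",(170,100,380,290),3.8)
# rough case
print(atz(c,[[264,220],[331,215]],0.044), atz(c,[[203,199],[231,204]],0.007))
print(atz(d,[[203,127],[252,152],[258,122],[209,140]],0.03))
E
```

```text
[[ 0.40113988  0.0858054   0.044     ]
 [ 0.42736056 -0.08605921  0.044     ]] [[0.45205684 0.25643364 0.007     ]
 [0.44407488 0.17951745 0.007     ]]
[[ 0.29921615 -0.27028682  0.03      ]
 [ 0.30529108 -0.10946379  0.03      ]
 [ 0.20800625 -0.15502299  0.03      ]
 [ 0.32858679 -0.22820241  0.03      ]]
```

View pics/top1.png

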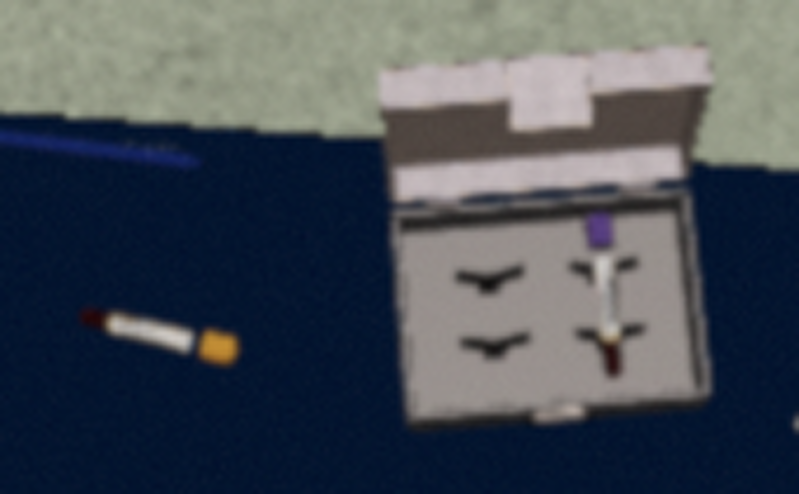

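View pics/side1.png

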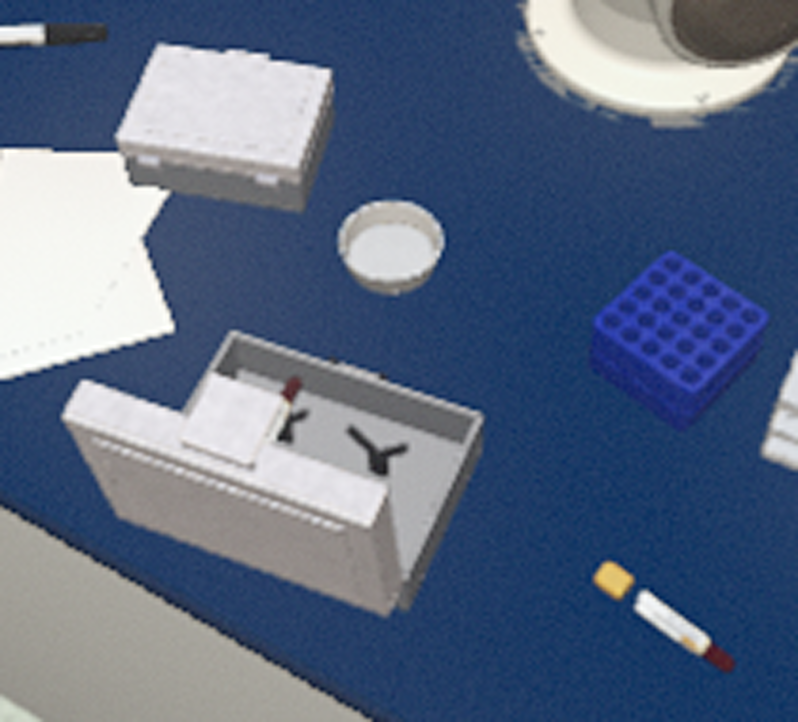

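The larger, open case is the right one: front edge ≈172 mm against the 168 mm given, with an empty cradle on its +y side. Next I'll fit its pose with both views.

```bash
cat > fit.py <<'E'
from h import *
from scipy.optimize import least_squares
c=capture("top"); d=capture("side")
T=lambda p:(np.array(p,float)+.5)/4.7-.5+[180,130]
S=lambda p:(np.array(p,float)+.5)/3.8-.5+[170,100]
top=[((19,49,47),(457,275)),((19,15,47),(523,268)),((-19,49,47),(461,345)),((-19,15,47),(529,339)),
((19,-15,47),(571,265)),((19,-49,47),(637,262)),((-19,-15,47),(578,332)),((-19,-49,47),(644,328))]
side=[((-60,84,44),(482,413)),((-60,-84,44),(232,332)),((-19,49,47),(408,448)),((-19,15,47),(348,428))]
def w(q,P):
    P=np.array(P)/1000; C,s=np.cos(q[2]),np.sin(q[2])
    return np.c_[C*P[:,0]-s*P[:,1]+q[0],s*P[:,0]+C*P[:,1]+q[1],P[:,2]]
def res(q,wt=1,ws=1):
    return np.r_[(wt*(proj(c,w(q,[a for a,_ in top]))-T([b for _,b in top]))).ravel(),(ws*(proj(d,w(q,[a for a,_ in side]))-S([b for _,b in side]))).ravel()]
if __name__=="__main__":
    for ww in((1,1),(1,0.01),(0.01,1)):
        r=least_squares(res,[.46,0,.1],args=ww); print(ww,r.x[:2],np.degrees(r.x[2]),np.sqrt(np.mean(r.fun**2)))
    q=least_squares(res,[.46,0,.1]).x; print(res(q).reshape(-1,2).round(1).tolist())
    np.save("case.npy",q)
    # tube ends at z axis
    for n,cam,f,e in(("top",c,T,[(82,318),(239,349)]),("side",d,S,[(730,663),(602,573)])):
        p=atz(cam,f(e),.007); print(n,p,np.linalg.norm(p[0]-p[1]),p.mean(0))
    # overlay
    L=[(-60,84),(-60,-84),(60,-84),(60,84),(-60,84)]
    for n,cam,cr,sc in(("top",c,(180,130,350,235),4.7),("side",d,(170,100,380,290),3.8)):
        f=cv2.resize(cam["frame"][cr[1]:cr[3],cr[0]:cr[2],::-1],None,fx=sc,fy=sc,interpolation=cv2.INTER_CUBIC)
        for z,col in((0,(0,255,255)),(44,(0,255,0))):
            p=proj(cam,w(q,[(*a,z) for a in L])); p=(p-[cr[0],cr[1]]+.5)*sc-.5
            cv2.polylines(f,[p.astype(int)],False,col,1)
        for y in(32,-32):
            for x in(19,-19):
                p=proj(cam,w(q,[(x,y+17,47),(x,y,30),(x,y-17,47)])); p=(p-[cr[0],cr[1]]+.5)*sc-.5
                cv2.polylines(f,[p.astype(int)],False,(0,0,255),1)
        cv2.imwrite(f"pics/fit_{n}.png",f)
E
python3 fit.py
```

```text
(1, 1) [0.47631737 0.00677794] 9.281559256413319 0.5307128082023911
(1, 0.01) [0.47613107 0.00653613] 9.158602192260707 0.3961378272934494
(0.01, 1) [0.47682698 0.00757834] 9.702112708120547 0.3234060549797686
[[0.3, 0.1], [-0.7, 0.5], [0.8, -0.6], [-0.7, -0.4], [0.5, 0.2], [-0.7, -0.2], [0.4, 0.1], [-0.6, -0.2], [0.6, 0.1], [-0.3, -0.6], [-1.2, -0.5], [0.6, 0.0]]
top [[0.45561191 0.27307364 0.007     ]
 [0.44434237 0.1810128  0.007     ]] 0.0927480498253278 [0.44997714 0.22704322 0.007     ]
side [[0.45643873 0.2719549  0.007     ]
 [0.44315468 0.18364813 0.007     ]] 0.08930034083977222 [0.4497967  0.22780151 0.007     ]
```

View pics/fit_top.png

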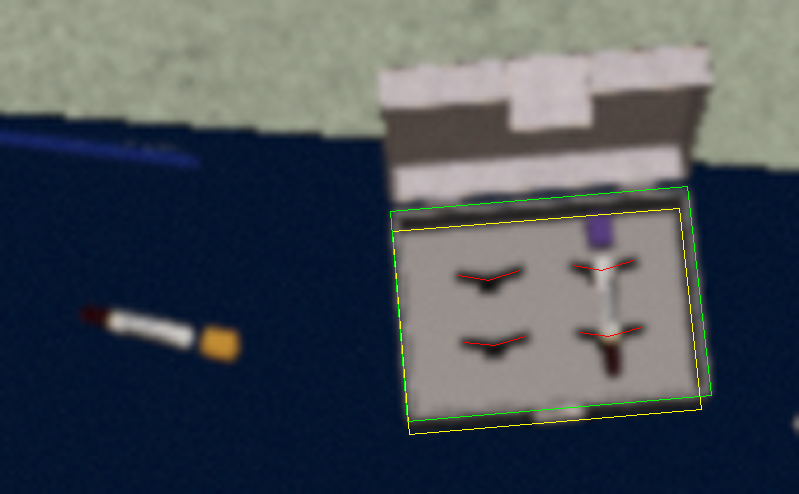

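View pics/fit_side.png

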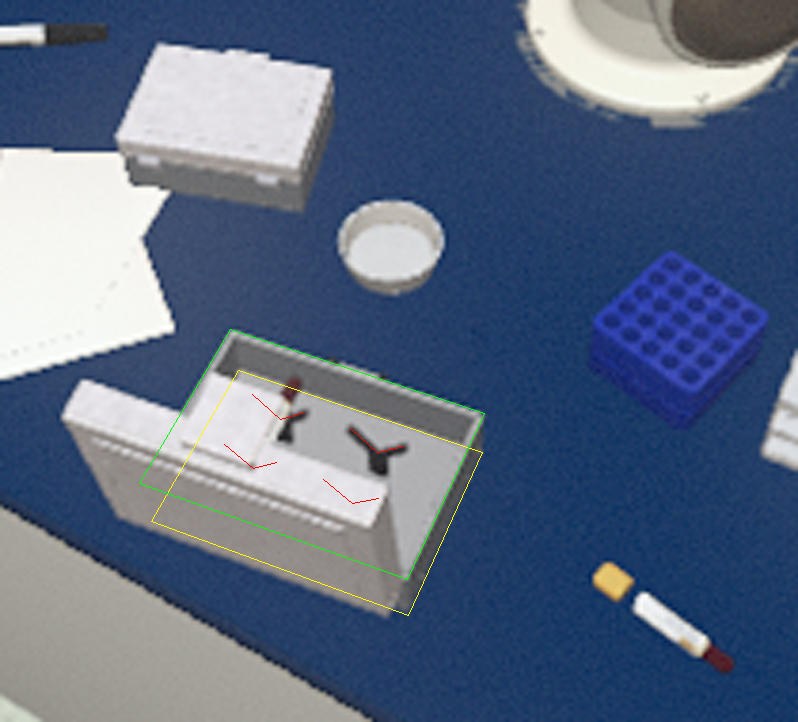

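The overlay agrees in both views (fits within 1 mm and 0.5°). Next is the lid angle, then the route to the tube.

```bash
python3 - <<'E'
from fit import *
q=np.load("case.npy"); q[2]=np.radians(9.35)
def lid(th,r,y,o): return (64-r*np.cos(th)+o*np.sin(th), y, 46+r*np.sin(th)+o*np.cos(th))
obs=[(d,S,(65,413),84),(d,S,(372,527),-0+84),]
def f(p):
    th=p[0]
    A=proj(d,w(q,[lid(th,126,-84,22),lid(th,126,84,22)]))-S([(65,413),(372,527)])
    B=proj(c,w(q,[lid(th,126,84,22),lid(th,126,-84,22)]))-T([(380,72),(713,48)])
    return np.r_[A.ravel(),B.ravel()]
r=least_squares(f,[1.7]); print(r.x, f(r.x).round(1))
# tube angle
for cam,ff,e in((c,T,[(82,318),(239,349)]),(d,S,[(730,663),(602,573)])):
    p=atz(cam,ff(e),.007); v=p[0]-p[1]; print(np.degrees(np.arctan2(v[1],v[0])))
s=sense(); R=s["ee_rot"]; print(s["tcp_pos"], np.degrees(np.arctan2(R[1,1],R[0,1])))
t=np.array([.45,.2274,.1]); print("tube shift tool cm",R.T@(t-s["tcp_pos"])*100)
# stuff heights / box
print(atz(d,[[420,342]],0),atz(c,[[145,165],[108,130]],0.3),atz(d,[[327,187],[373,181]],0.04), atz(d,[[373,211]],0),atz(d,[[373,211],[353,210]],0.03))
print(atz(c,[[255,250],[210,280]],0.03))
E
```

```text
[1.66444692] [-0.7  0.3  0.1 -1.1 -0.8  0.  -1.3 -0.6]
83.02091643876176
81.44510466166398
[ 0.28013753 -0.55859095  0.22238177] 116.62745243625656
tube shift tool cm [-50.41166892  62.64604775  12.25804444]
[[0.5252716  0.43050372 0.        ]] [[0.45288784 0.32643382 0.3       ]
 [0.52298277 0.41578252 0.3       ]] [[0.31217164 0.10860184 0.04      ]
 [0.23994818 0.19401678 0.04      ]] [[0.29058905 0.22467563 0.        ]] [[0.31149576 0.22829622 0.03      ]
 [0.33266557 0.18785744 0.03      ]]
[[0.32352799 0.10314277 0.03      ]
 [0.23830715 0.2110873  0.03      ]]
```

Lid angle ≈1.664 rad, inside the 1.6–1.8 given. The tube lies along 82.2°, middle at (0.450, 0.227), and its length reads 0.093 m against 0.094 m. Moving over at the current height.

```bash

python3 -m jog '[[-2.5,3.1,0,0,0,0],[-2.5,3.1,0,0,0,0],[-2.5,3.1,0,0,0,0],[-2.5,3.1,0,0,0,0],[-2.5,3.1,0,0,0,0]]' 4.5
python3 -m jog '[[-2.5,3.1,0,0,0,0],[-2.5,3.1,0,0,0,0],[-2.5,3.1,0,0,0,0],[-2.5,3.1,0,0,0,0],[-2.5,3.1,0,0,0,0]]'
python3 -m jog '[[-2.5,3.1,0,0,0,0],[-2.5,3.1,0,0,0,0],[-2.5,3.1,0,0,0,0],[-2.5,3.1,0,0,0,0],[-2.5,3.1,0,0,0,0]]'
python3 -m jog '[[-2.5,3.1,0,0,0,0],[-2.5,3.1,0,0,0,0],[-2.5,3.1,0,0,0,0],[-2.5,3.1,0,0,0,0],[-2.5,3.1,0,0,0,0]]'
```

```text
time_s: 0.82
tcp_pos: [0.3224, -0.3625, 0.2225]
ee_rot: [[-0.894, -0.448, 0.0], [-0.448, 0.894, -0.0], [-0.0, -0.0, -1.0]]
wrist_force: [0.8, 0.6, 0.5]
gripper_width: 0.71
time_s: 1.23
tcp_pos: [0.3646, -0.1678, 0.223]
ee_rot: [[-0.894, -0.448, 0.001], [-0.448, 0.894, -0.0], [-0.001, -0.001, -1.0]]
wrist_force: [1.3, 0.1, 0.8]
gripper_width: 0.521
time_s: 1.65
tcp_pos: [0.4068, 0.0272, 0.2231]
ee_rot: [[-0.894, -0.449, 0.001], [-0.449, 0.894, 0.001], [-0.002, -0.0, -1.0]]
wrist_force: [0.9, 0.4, -0.0]
gripper_width: 0.517
time_s: 2.07
tcp_pos: [0.4491, 0.2218, 0.2229]
ee_rot: [[-0.894, -0.449, 0.001], [-0.449, 0.894, 0.0], [-0.001, 0.0, -1.0]]
wrist_force: [0.7, -0.2, 1.1]
gripper_width: 0.515
```

```bash

python3 -m jog '[[0,0,0,0,0,-7],[0,0,0,0,0,-7],[0,0,0,0,0,-7],[0,0,0,0,0,-7],[0,0,0,0,0,-7]]'
python3 -m jog '[[0,0,0,0,0,-7],[0,0,0,0,0,-7],[0,0,0,0,0,-6.6],[0,0,0,0,0,0],[0,0,0,0,0,0]]'
cat > st.py <<'E'
import sys
from h import *
s=sense(); R=s["ee_rot"]; print("t",s["time_s"],"tcp",s["tcp_pos"].round(4),"yang",round(float(np.degrees(np.arctan2(R[1,1],R[0,1]))),2),"z",R[:,2].round(4),"F",s["wrist_force"].round(1),"w",round(s["gripper_width"]*8.7,2),"J",s["joints"].round(1))
if len(sys.argv)>1:
    t=np.array(eval(sys.argv[1]),float); print("shift cm",(R.T@(t-s["tcp_pos"])*100).round(2))
E
python3 st.py "[.45,.2274,.1]"
```

```text
time_s: 2.48
tcp_pos: [0.4492, 0.2199, 0.2226]
ee_rot: [[-0.47, -0.883, 0.0], [-0.883, 0.47, 0.0], [-0.0, 0.0, -1.0]]
wrist_force: [-0.5, -0.1, 0.0]
gripper_width: 0.517
time_s: 2.9
tcp_pos: [0.4492, 0.2197, 0.2226]
ee_rot: [[-0.138, -0.99, 0.0], [-0.99, 0.138, 0.0], [-0.0, -0.0, -1.0]]
wrist_force: [-0.4, 0.4, 0.8]
gripper_width: 0.518
t 2.9 tcp [0.4492 0.2197 0.2226] yang 172.06 z [ 1.e-04  1.e-04 -1.e+00] F [-0.4  0.4  0.8] w 4.5 J [ 44.7   9.8 -16.7  -0.  -63.5 -52.6]
shift cm [-0.78  0.03 12.26]
```

```bash

python3 -m jog '[[-0.4,0,3.5,0,0,0],[-0.38,0.03,3.5,0,0,0],[0,0,3.5,0,0,0],[0,0,3.5,0,0,0],[0,0,3.2,0,0,0]]'
python3 st.py "[.45,.2274,.004]"
python3 - <<'E'
from h import *
c=capture("top"); save(c,"top2.png",(160,130,310,240),5)
c=capture("side"); save(c,"side2.png",(270,190,420,310),5)
E
```

```text
time_s: 3.32
tcp_pos: [0.4497, 0.2273, 0.0491]
ee_rot: [[-0.138, -0.99, 0.0], [-0.99, 0.138, 0.0], [-0.0, -0.0, -1.0]]
wrist_force: [0.0, -0.2, -0.2]
gripper_width: 0.519
t 3.3167 tcp [0.4497 0.2273 0.0491] yang 172.06 z [ 1.e-04  2.e-04 -1.e+00] F [ 0.  -0.2 -0.2] w 4.52 J [ 45.3  22.2 -29.   -0.  -38.9 -53.2]
shift cm [-0.01 -0.03  4.51]
```

View pics/side2.png

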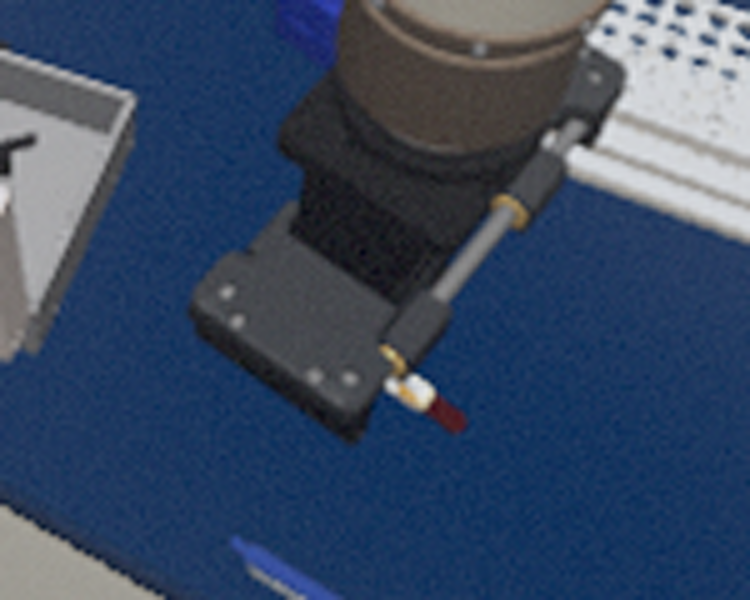

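View pics/top2.png

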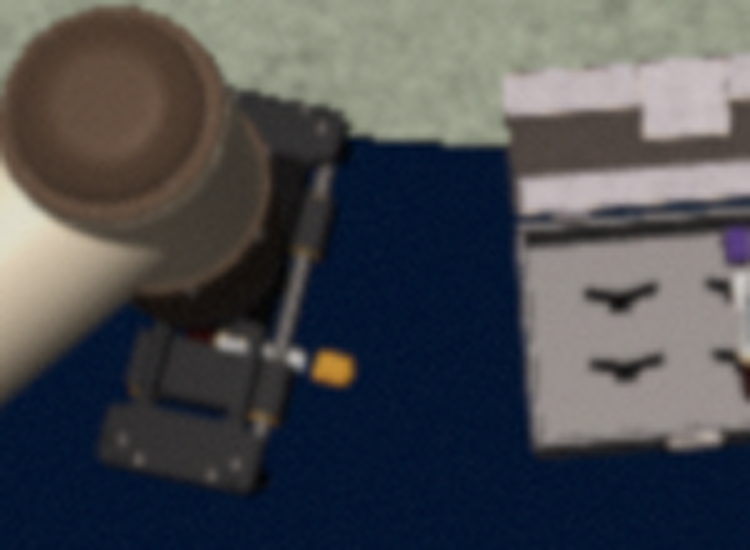

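Both pictures show the tube lying across the gap between the jaws: stopper clear at top-view crop (333,368), tail clear at side-view crop (430,400). Going down to TCP z = 4 mm and closing.

```bash

python3 -m jog '[[0,0,1.5,0,0,0],[0,0,1.5,0,0,0],[0,0,1.0,0,0,0],[0,0,0.5,0,0,0],[0,0,0,0,0,0]]'
python3 -m jog '[[0,0,0,0,0,0],[0,0,0,0,0,0],[0,0,0,0,0,0],[0,0,0,0,0,0],[0,0,0,0,0,0]]' 0.3
python3 -m jog '[[0,0,0,0,0,0],[0,0,0,0,0,0],[0,0,0,0,0,0],[0,0,0,0,0,0],[0,0,0,0,0,0]]'
python3 st.py
```

```text
time_s: 3.83
tcp_pos: [0.4501, 0.2276, 0.0057]
ee_rot: [[-0.136, -0.991, -0.0], [-0.991, 0.136, -0.0], [0.0, -0.0, -1.0]]
wrist_force: [-1.3, 0.3, -0.6]
gripper_width: 0.52
time_s: 4.25
tcp_pos: [0.4502, 0.2276, 0.006]
ee_rot: [[-0.135, -0.991, 0.001], [-0.991, 0.135, 0.001], [-0.001, -0.001, -1.0]]
wrist_force: [-0.3, 0.3, -0.0]
gripper_width: 0.224
time_s: 4.67
tcp_pos: [0.4501, 0.2275, 0.0057]
ee_rot: [[-0.135, -0.991, 0.0], [-0.991, 0.135, 0.0], [-0.0, -0.0, -1.0]]
wrist_force: [-1.0, -0.3, 2.8]
gripper_width: 0.125
t 4.6667 tcp [0.4501 0.2275 0.0057] yang 172.24 z [ 2.e-04  1.e-04 -1.e+00] F [-1.  -0.3  2.8] w 1.09 J [ 45.3  26.3 -31.    0.  -32.7 -53.1]
```

```bash

python3 -m jog '[[0,0,0,0,0,0],[0,0,0,0,0,0],[0,0,0,0,0,0],[0,0,0,0,0,0],[0,0,0,0,0,0]]'
python3 - <<'E'
from h import *
c=capture("top"); save(c,"top3.png",(160,170,260,240),7)
c=capture("side"); save(c,"side3.png",(290,210,390,290),7)
E
```

```text
time_s: 5.08
tcp_pos: [0.45, 0.2275, 0.0057]
ee_rot: [[-0.135, -0.991, 0.0], [-0.991, 0.135, 0.0], [-0.0, -0.0, -1.0]]
wrist_force: [0.5, 0.0, 3.8]
gripper_width: 0.124
```

View pics/side3.png

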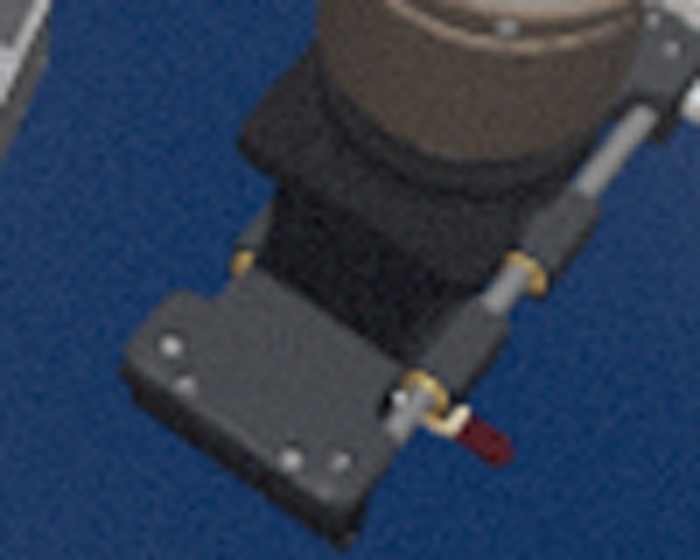

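View pics/top3.png

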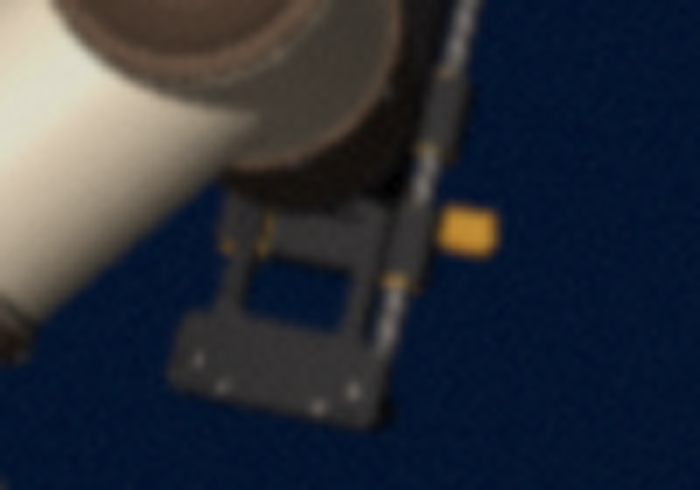

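Opening 10.8 mm on a 12 mm body, with +3.8 N upward, suggests that the tips grip the tube above its axis. I'll reopen, go 3.5 mm lower and grip again.

```bash

python3 -m jog '[[0,0,0,0,0,0],[0,0,0,0,0,0],[0,0,0,0,0,0],[0,0,0.15,0,0,0],[0,0,0.2,0,0,0]]' 3
python3 -m jog '[[0,0,0,0,0,0],[0,0,0,0,0,0],[0,0,0,0,0,0],[0,0,0,0,0,0],[0,0,0,0,0,0]]'
python3 st.py
python3 -m jog '[[0,0,0,0,0,0],[0,0,0,0,0,0],[0,0,0,0,0,0],[0,0,0,0,0,0],[0,0,0,0,0,0]]' 0.3
python3 -m jog '[[0,0,0,0,0,0],[0,0,0,0,0,0],[0,0,0,0,0,0],[0,0,0,0,0,0],[0,0,0,0,0,0]]'
python3 st.py
```

```text
time_s: 5.6
tcp_pos: [0.4499, 0.2274, 0.0018]
ee_rot: [[-0.135, -0.991, -0.0], [-0.991, 0.135, 0.0], [-0.0, 0.0, -1.0]]
wrist_force: [-0.5, -0.4, -0.3]
gripper_width: 0.331
time_s: 6.02
tcp_pos: [0.45, 0.2275, 0.0021]
ee_rot: [[-0.135, -0.991, 0.0], [-0.991, 0.135, 0.0], [-0.0, -0.0, -1.0]]
wrist_force: [-0.7, -0.4, -0.6]
gripper_width: 0.347
t 6.0167 tcp [0.45   0.2275 0.0021] yang 172.23 z [ 1.e-04  1.e-04 -1.e+00] F [-0.7 -0.4 -0.6] w 3.02 J [ 45.3  26.7 -31.1  -0.  -32.2 -53.1]
time_s: 6.43
tcp_pos: [0.45, 0.2274, 0.0021]
ee_rot: [[-0.135, -0.991, 0.0], [-0.991, 0.135, 0.0], [-0.0, -0.0, -1.0]]
wrist_force: [0.0, -0.5, -0.7]
gripper_width: 0.124
time_s: 6.85
tcp_pos: [0.45, 0.2275, 0.0021]
ee_rot: [[-0.135, -0.991, 0.0], [-0.991, 0.135, 0.0], [-0.0, 0.0, -1.0]]
wrist_force: [0.2, 1.1, 0.7]
gripper_width: 0.124
t 6.85 tcp [0.45   0.2275 0.0021] yang 172.23 z [ 0.  0. -1.] F [0.2 1.1 0.7] w 1.08 J [ 45.3  26.7 -31.1  -0.  -32.2 -53.1]
```

```bash

python3 -m jog '[[0,0,-1,0,0,0],[0,0,-2.5,0,0,0],[0,0,-3,0,0,0],[0,0,-3,0,0,0],[0,0,-2.5,0,0,0]]'
python3 -m jog '[[0,0,0,0,0,7],[0,0,0,0,0,7],[0,0,0,0,0,7],[0,0,0,0,0,7],[0,0,0,0,0,7]]'
python3 -m jog '[[0,0,0,0,0,7],[0,0,0,0,0,7],[0,0,0,0,0,7],[0,0,0,0,0,7],[0,0,0,0,0,7]]'
python3 -m jog '[[0,0,0,0,0,2.88],[0,0,0,0,0,0],[0,0,0,0,0,0],[0,0,0,0,0,0],[0,0,0,0,0,0]]'
python3 st.py "[.4711,.0384,.12]"
python3 - <<'E'
from h import *
c=capture("top"); save(c,"top4.png",(140,120,340,260),4)
c=capture("side"); save(c,"side4.png",(220,110,420,260),4)
E
```

```text
time_s: 7.27
tcp_pos: [0.4503, 0.2276, 0.1249]
ee_rot: [[-0.135, -0.991, 0.002], [-0.991, 0.135, 0.001], [-0.001, -0.002, -1.0]]
wrist_force: [0.4, 0.8, 0.2]
gripper_width: 0.128
time_s: 7.68
tcp_pos: [0.4499, 0.2274, 0.1229]
ee_rot: [[-0.683, -0.73, 0.001], [-0.73, 0.683, 0.001], [-0.001, 0.0, -1.0]]
wrist_force: [-0.3, 0.3, -0.0]
gripper_width: 0.125
time_s: 8.1
tcp_pos: [0.4499, 0.2273, 0.1228]
ee_rot: [[-0.979, -0.206, 0.0], [-0.206, 0.979, 0.0], [-0.0, 0.0, -1.0]]
wrist_force: [0.3, -0.0, 0.1]
gripper_width: 0.126
time_s: 8.52
tcp_pos: [0.45, 0.2274, 0.1223]
ee_rot: [[-0.987, -0.163, 0.0], [-0.163, 0.987, 0.0], [-0.0, 0.0, -1.0]]
wrist_force: [0.7, 0.4, -0.7]
gripper_width: 0.124
t 8.5167 tcp [0.45   0.2274 0.1223] yang 99.4 z [ 2.e-04  2.e-04 -1.e+00] F [ 0.7  0.4 -0.7] w 1.08 J [  45.3   16.2  -24.4    0.   -49.4 -125.9]
shift cm [  1.   -19.     0.23]
```

View pics/side4.png

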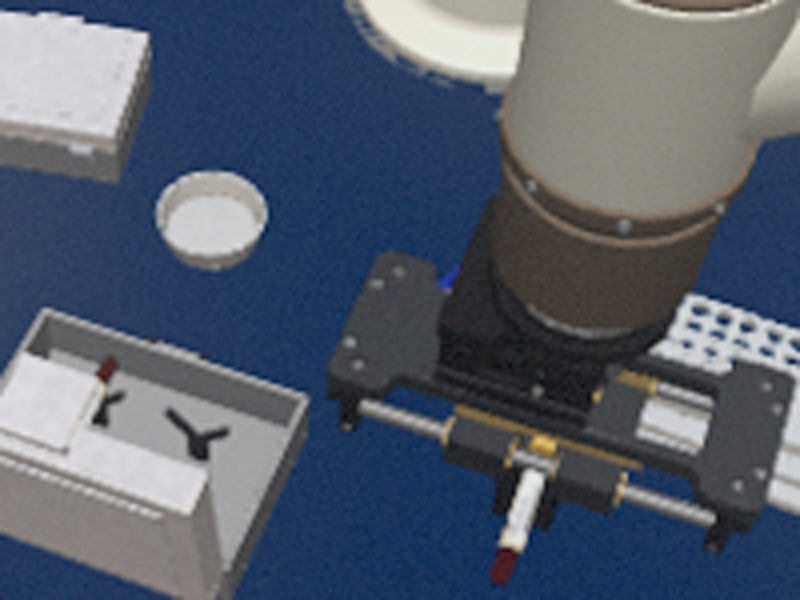

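View pics/top4.png

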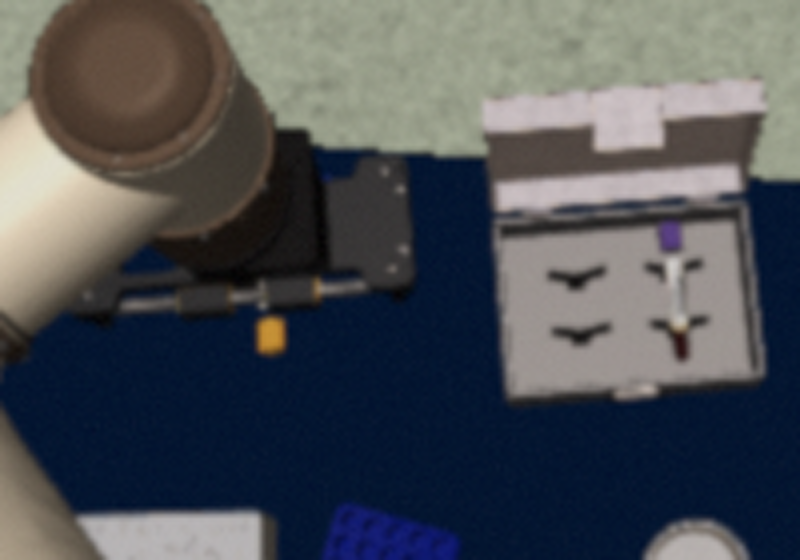

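Side view: the tube is held level, at mid-length, with the red tail at crop (505,565) and the stopper towards the robot. Now over the cradle.

```bash

python3 -m jog '[[0.2,-3.8,0,0,0,0],[0.2,-3.8,0,0,0,0],[0.2,-3.8,0,0,0,0],[0.2,-3.8,0,0,0,0],[0.2,-3.8,0,0,0,0]]'
python3 -m jog '[[0,0,1.5,0,0,0],[0,0,1.5,0,0,0],[0,0,1,0,0,0],[0,0,0,0,0,0],[0,0,0,0,0,0]]'
python3 st.py "[.4711,.0384,.034]"
python3 - <<'E'
from fit import *
q=np.load("case.npy"); q[2]=np.radians(9.35)
# expected tube: axis at z=.0823+.005
s=sense(); z=(s["tcp_pos"][2]+.005)*1000
for n,cr,sc in(("top",(240,130,340,230),6),("side",(200,160,320,260),6)):
    cam=capture(n); f=cv2.resize(cam["frame"][cr[1]:cr[3],cr[0]:cr[2],::-1],None,fx=sc,fy=sc,interpolation=cv2.INTER_CUBIC)
    for a,b in(((-47,32,z),(47,32,z)),):
        p=(proj(cam,w(q,[a,b]))-[cr[0],cr[1]]+.5)*sc-.5
        cv2.polylines(f,[p.astype(int)],False,(0,255,0),1)
    cv2.imwrite(f"pics/{n}5.png",f)
E
```

```text
time_s: 9.03
tcp_pos: [0.4708, 0.0368, 0.1222]
ee_rot: [[-0.986, -0.164, 0.0], [-0.164, 0.986, 0.0], [-0.0, -0.0, -1.0]]
wrist_force: [0.2, -0.7, 0.3]
gripper_width: 0.122
time_s: 9.45
tcp_pos: [0.4709, 0.0382, 0.0819]
ee_rot: [[-0.987, -0.163, -0.001], [-0.163, 0.987, -0.001], [0.001, -0.0, -1.0]]
wrist_force: [0.6, 0.2, -0.3]
gripper_width: 0.126
t 9.45 tcp [0.4709 0.0382 0.0819] yang 99.37 z [-1.e-03 -6.e-04 -1.e+00] F [ 0.6  0.2 -0.3] w 1.1 J [  24.4   16.7  -31.3    0.   -42.1 -105.1]
shift cm [-0.03  0.02  4.79]
```

View pics/side5.png

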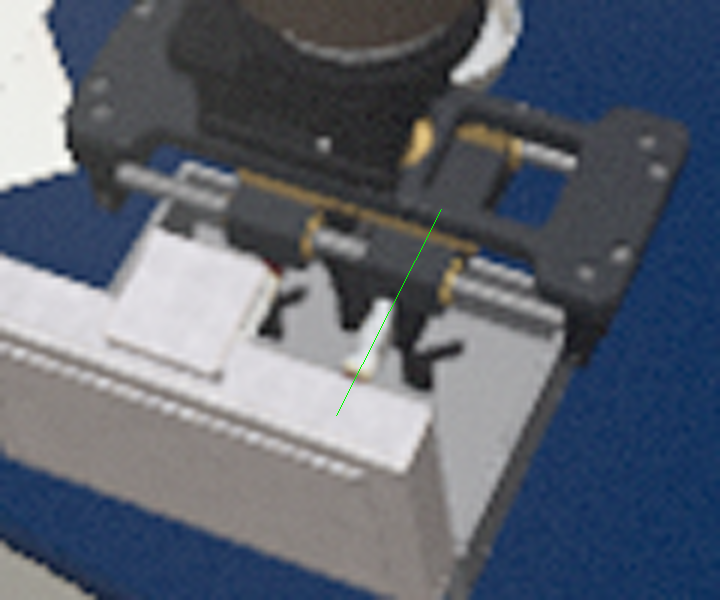

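View pics/top5.png

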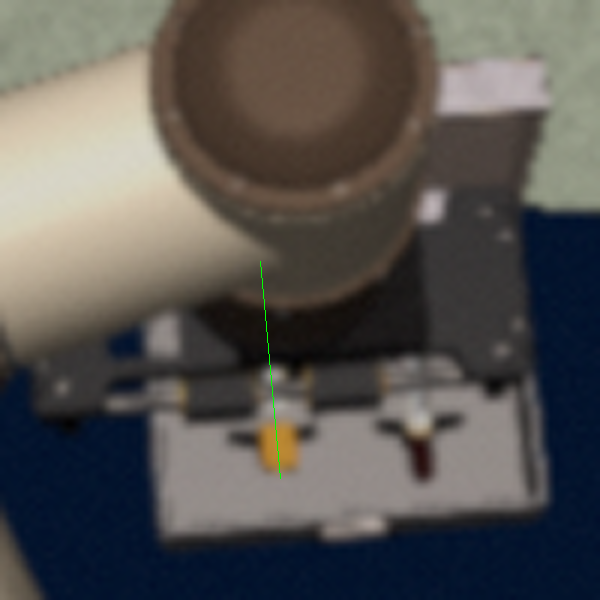

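The projected cradle line runs through the stopper at (278,450) in the top view and along the tube in the side view. Lowering in.

```bash

python3 -m jog '[[0,0,1.2,0,0,0],[0.1,0,1.2,0,0,0],[0,0,1.0,0,0,0],[0,0,0.7,0,0,0],[0,0,0.3,0,0,0]]'
python3 -m jog '[[0,0,0.1,0,0,0],[0,0,0.1,0,0,0],[0,0,0.1,0,0,0],[0,0,0,0,0,0],[0,0,0,0,0,0]]'
python3 st.py
```

```text
time_s: 10.07
tcp_pos: [0.4698, 0.0383, 0.0376]
ee_rot: [[-0.987, -0.163, -0.001], [-0.163, 0.987, -0.0], [0.001, -0.0, -1.0]]
wrist_force: [0.1, -0.9, 0.4]
gripper_width: 0.133
time_s: 10.48
tcp_pos: [0.4702, 0.0383, 0.0354]
ee_rot: [[-0.987, -0.163, 0.001], [-0.163, 0.987, 0.0], [-0.001, 0.0, -1.0]]
wrist_force: [0.0, -0.3, -0.4]
gripper_width: 0.127
t 10.4833 tcp [0.4702 0.0383 0.0354] yang 99.36 z [ 7.e-04  3.e-04 -1.e+00] F [ 0.  -0.3 -0.4] w 1.1 J [  24.5   21.   -34.1    0.   -34.8 -105.1]
```

```bash

python3 -m jog '[[0,0,0.1,0,0,0],[0,0,0.05,0,0,0],[0,0,0,0,0,0],[0,0,0,0,0,0],[0,0,0,0,0,0]]'
python3 st.py
python3 - <<'E'
from h import *
c=capture("top"); save(c,"top6.png",(240,130,340,230),6)
c=capture("side"); save(c,"side6.png",(200,160,320,260),6)
E
```

```text
time_s: 10.9
tcp_pos: [0.4703, 0.0384, 0.0338]
ee_rot: [[-0.987, -0.163, 0.001], [-0.163, 0.987, 0.0], [-0.001, 0.0, -1.0]]
wrist_force: [-0.6, 1.7, 2.8]
gripper_width: 0.128
t 10.9 tcp [0.4703 0.0384 0.0338] yang 99.37 z [ 8.e-04  3.e-04 -1.e+00] F [-0.6  1.7  2.8] w 1.12 J [  24.5   21.2  -34.2    0.   -34.6 -105.1]
```

View pics/side6.png

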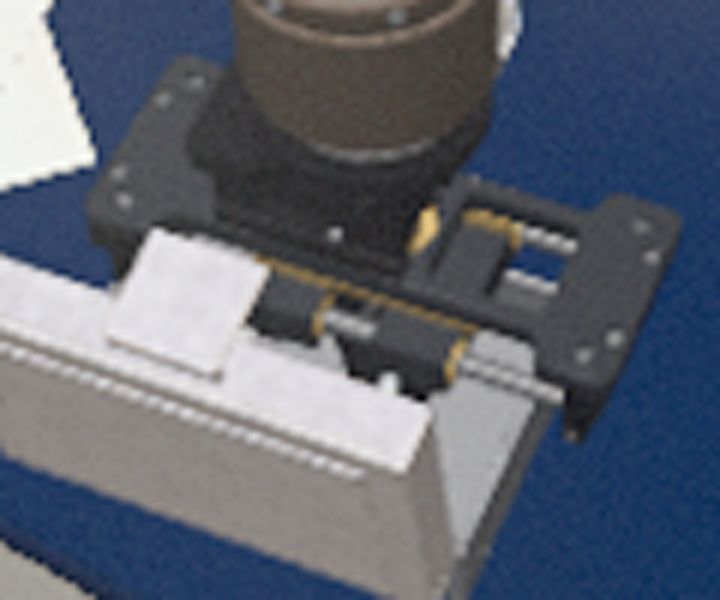

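View pics/top6.png

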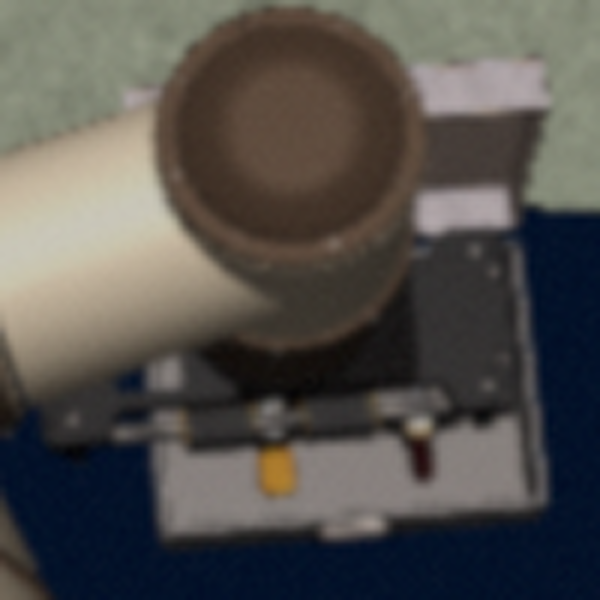

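Contact force came at TCP z = 33.8 mm, against 33.6 mm predicted for a seated tube. Releasing to 3 cm and rising.

```bash

python3 -m jog '[[0,0,0,0,0,0],[0,0,0,0,0,0],[0,0,0,0,0,0],[0,0,0,0,0,0],[0,0,0,0,0,0]]' 3
python3 -m jog '[[0,0,-0.5,0,0,0],[0,0,-1.5,0,0,0],[0,0,-2.5,0,0,0],[0,0,-3,0,0,0],[0,0,-3,0,0,0]]'
python3 -m jog '[[0,0,-3,0,0,0],[0,0,-3,0,0,0],[1.5,0,-2.5,0,0,0],[4,0,0,0,0,0],[4,0,0,0,0,0]]'
python3 -m jog '[[4,0,0,0,0,0],[0,0,0,0,0,0],[0,0,0,0,0,0],[0,0,0,0,0,0],[0,0,0,0,0,0]]' 0
python3 st.py
python3 - <<'E'
from h import *
c=capture("top"); save(c,"top7.png",(240,130,340,230),6)
c=capture("side"); save(c,"side7.png",(200,160,320,260),6)
E
```

```text
time_s: 11.42
tcp_pos: [0.4697, 0.038, 0.0333]
ee_rot: [[-0.987, -0.162, -0.001], [-0.162, 0.987, -0.0], [0.001, -0.0, -1.0]]
wrist_force: [-0.0, 0.5, 0.7]
gripper_width: 0.331
time_s: 11.83
tcp_pos: [0.4694, 0.0379, 0.1397]
ee_rot: [[-0.987, -0.162, -0.001], [-0.162, 0.987, -0.001], [0.001, -0.0, -1.0]]
wrist_force: [0.5, 0.1, 0.3]
gripper_width: 0.342
time_s: 12.25
tcp_pos: [0.3765, 0.023, 0.2249]
ee_rot: [[-0.987, -0.161, 0.003], [-0.161, 0.987, 0.001], [-0.003, 0.001, -1.0]]
wrist_force: [-0.9, 1.5, 0.8]
gripper_width: 0.344
time_s: 12.67
tcp_pos: [0.3377, 0.0166, 0.2239]
ee_rot: [[-0.987, -0.162, 0.001], [-0.162, 0.987, 0.0], [-0.001, 0.0, -1.0]]
wrist_force: [0.1, 1.7, -0.8]
gripper_width: 0.062
t 12.6667 tcp [0.3377 0.0166 0.2239] yang 99.35 z [ 7.e-04  1.e-04 -1.e+00] F [ 0.1  1.7 -0.8] w 0.54 J [  31.    -8.   -34.8    0.   -63.2 -111.7]
```

View pics/side7.png

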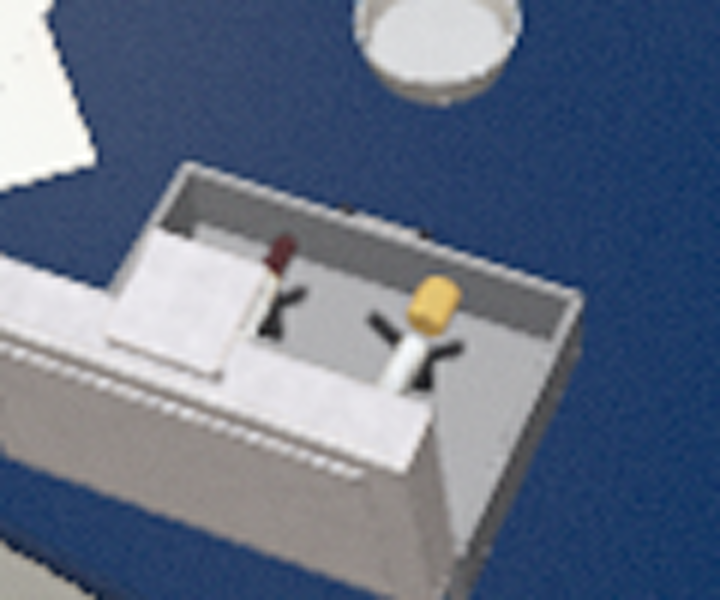

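View pics/top7.png

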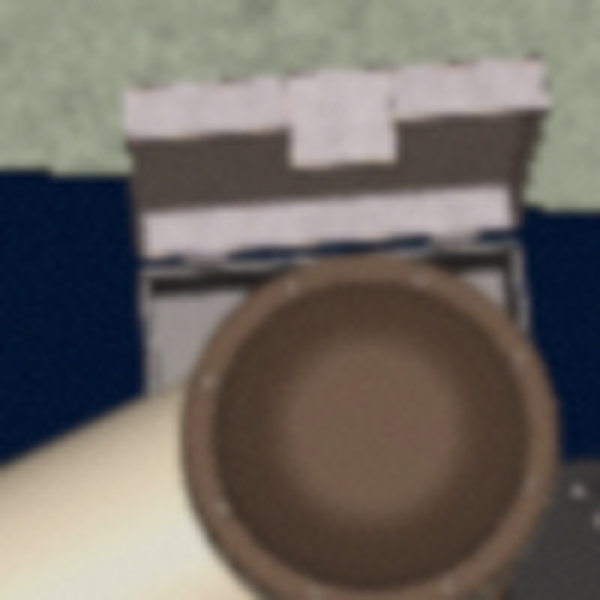

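Side view: the tube lies in the cradle's V (stopper at crop (435,305), body at (405,365)), parallel to the other tube, and the lid hasn't moved. Planning the lid path.

```bash
cat > lidp.py <<'E'
from fit import *
q=np.load("case.npy"); q[2]=np.radians(9.35)
s=sense(); C,S_=np.cos(q[2]),np.sin(q[2])
dd=s["tcp_pos"][:2]-q[:2]; print("tcp in case mm",(np.array([C*dd[0]+S_*dd[1],-S_*dd[0]+C*dd[1],s["tcp_pos"][2]])*1000).round(1))
E
python3 - <<'E'
from lidp import *
h=9.5;r=110
p=None
for th in np.radians([95.4,90,85,80,75,70,65,60,55,50,45,40,35,30,25,20,15,10,6,3,0]):
    x=64-r*np.cos(th)+22*np.sin(th)+h*min(1,th/.35); z=46+r*np.sin(th)+22*np.cos(th)
    print(round(np.degrees(th),1),"x %.1f z %.1f"%(x,z), "" if p is None else "tool dx %.2f dz %.2f cm"%(-(x-p[0])/10,-(z-p[1])/10)); p=(x,z)
c=capture("top")
E
```

```text
tcp in case mm [-135.5   32.1  223.2]
95.4 x 105.8 z 153.4 
90.0 x 95.5 z 156.0 tool dx 1.03 dz -0.26 cm
85.0 x 85.8 z 157.5 tool dx 0.97 dz -0.15 cm
80.0 x 76.1 z 158.1 tool dx 0.98 dz -0.07 cm
75.0 x 66.3 z 157.9 tool dx 0.98 dz 0.02 cm
70.0 x 56.6 z 156.9 tool dx 0.97 dz 0.11 cm
65.0 x 47.0 z 155.0 tool dx 0.96 dz 0.19 cm
60.0 x 37.6 z 152.3 tool dx 0.94 dz 0.27 cm
55.0 x 28.4 z 148.7 tool dx 0.91 dz 0.35 cm
50.0 x 19.6 z 144.4 tool dx 0.88 dz 0.43 cm
45.0 x 11.3 z 139.3 tool dx 0.84 dz 0.51 cm
40.0 x 3.4 z 133.6 tool dx 0.79 dz 0.58 cm
35.0 x -4.0 z 127.1 tool dx 0.74 dz 0.64 cm
30.0 x -10.8 z 120.1 tool dx 0.68 dz 0.71 cm
25.0 x -16.9 z 112.4 tool dx 0.61 dz 0.76 cm
20.0 x -22.4 z 104.3 tool dx 0.55 dz 0.81 cm
15.0 x -29.5 z 95.7 tool dx 0.71 dz 0.86 cm
10.0 x -35.8 z 86.8 tool dx 0.63 dz 0.90 cm
6.0 x -40.3 z 79.4 tool dx 0.45 dz 0.74 cm
3.0 x -43.3 z 73.7 tool dx 0.30 dz 0.57 cm
0.0 x -46.0 z 68.0 tool dx 0.27 dz 0.57 cm
```

```bash

python3 -m jog '[[0,-1.6,-2,0,0,0],[-2,-1.6,0,0,0,0],[-3.5,0,0,0,0,0],[-3.5,0,0,0,0,0],[-3.5,0,0,0,0,0]]' 0
python3 -m jog '[[-3.5,0,0,0,0,0],[-3.5,0,0,0,0,0],[-3.5,0,0,0,0,0],[-3.5,0,0,0,0,0],[0,0,0,0,0,0]]'
python3 lidp.py; python3 st.py
```

```text
time_s: 13.33
tcp_pos: [0.4671, 0.0047, 0.2433]
ee_rot: [[-0.987, -0.161, -0.0], [-0.161, 0.987, -0.0], [0.0, -0.0, -1.0]]
wrist_force: [0.0, 0.6, 0.8]
gripper_width: 0.008
time_s: 13.75
tcp_pos: [0.6087, 0.0285, 0.24]
ee_rot: [[-0.987, -0.162, -0.002], [-0.162, 0.987, -0.001], [0.002, -0.001, -1.0]]
wrist_force: [1.1, 1.0, -0.3]
gripper_width: 0.009
tcp in case mm [ 1.295e+02 -1.000e-01  2.411e+02]
t 13.85 tcp [0.6041 0.0277 0.2411] yang 99.31 z [-0.0039 -0.001  -1.    ] F [ 0.  -0.2  0.1] w 0.02 J [ 17.9  19.5  -0.7  -0.  -70.1 -98.6]
```

```bash

python3 -m jog '[[0,0,2,0,0,0],[0,0,2.5,0,0,0],[0,0,2.5,0,0,0],[0,0,2,0,0,0],[0,0,0,0,0,0]]' 0
python3 lidp.py; python3 st.py
python3 - <<'E'
from h import *
c=capture("top"); save(c,"top8.png",(240,110,360,230),5)
c=capture("side"); save(c,"side8.png",(180,140,320,260),5)
E
```

```text
time_s: 14.27
tcp_pos: [0.5994, 0.027, 0.1493]
ee_rot: [[-0.987, -0.162, -0.009], [-0.161, 0.987, -0.001], [0.01, 0.0, -1.0]]
wrist_force: [-1.8, -0.0, -1.3]
gripper_width: 0.005
tcp in case mm [128.2  -0.2 154. ]
t 14.3667 tcp [0.6029 0.0274 0.154 ] yang 99.37 z [-6.e-04 -8.e-04 -1.e+00] F [-0.1 -0.4  0.5] w 0.06 J [ 18.   23.1  -8.2   0.  -58.7 -98.6]
```

View pics/side8.png

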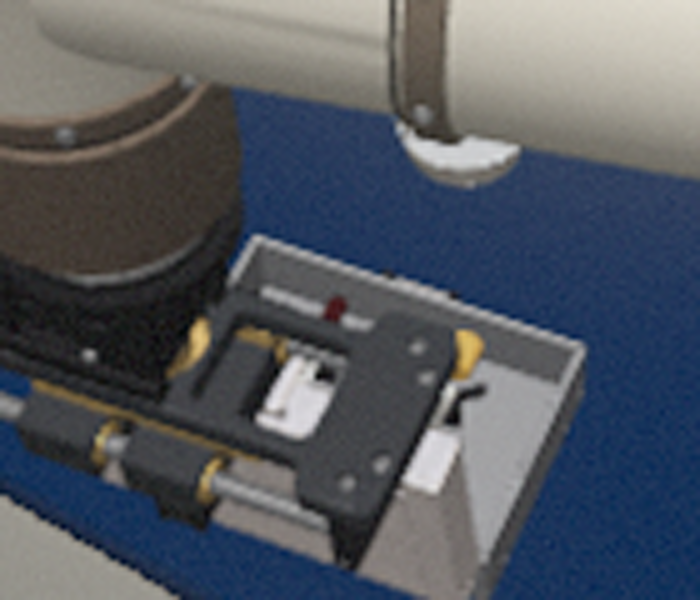

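View pics/top8.png

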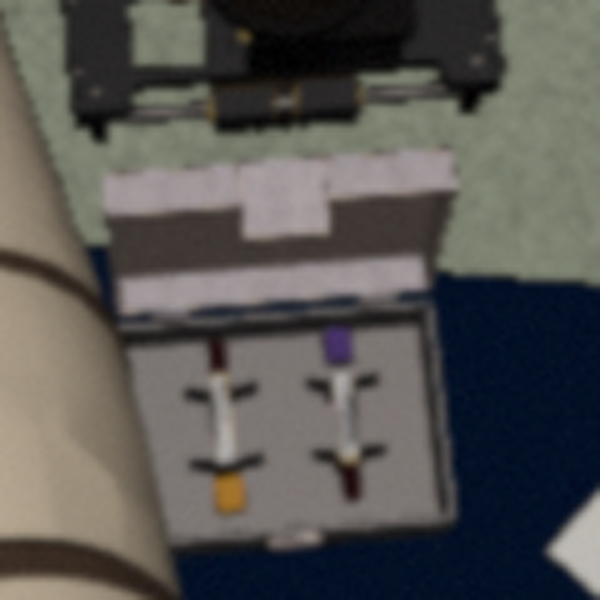

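The top view shows the bench tube seated across both V-supports (228,420), with its orange stopper at the front, parallel to the other tube. The gripper is behind the lid and clear of it. Pushing the lid over along the planned arc.

```bash

python3 -m jog '[[1.2,0,0,0,0,0],[1.0,0,0,0,0,0],[1.0,0,-0.2,0,0,0],[1.0,0,-0.1,0,0,0],[1.0,0,-0.1,0,0,0]]' 0
python3 lidp.py
python3 -m jog '[[1.0,0,0,0,0,0],[1.0,0,0.1,0,0,0],[1.0,0,0.2,0,0,0],[0.9,0,0.3,0,0,0],[0.9,0,0.35,0,0,0]]' 0
python3 lidp.py; python3 st.py
python3 - <<'E'
from h import *
c=capture("side"); save(c,"side9.png",(180,110,320,260),4)
E
```

```text
time_s: 14.88
tcp_pos: [0.5524, 0.0195, 0.1592]
ee_rot: [[-0.987, -0.163, 0.004], [-0.163, 0.987, 0.001], [-0.004, 0.0, -1.0]]
wrist_force: [1.9, 0.5, 1.3]
gripper_width: 0.009
tcp in case mm [ 75.3   0.  158.5]
time_s: 15.4
tcp_pos: [0.5036, 0.0113, 0.1478]
ee_rot: [[-0.987, -0.162, -0.001], [-0.162, 0.987, -0.0], [0.001, 0.0, -1.0]]
wrist_force: [1.7, 0.2, 1.5]
gripper_width: 0.01
tcp in case mm [ 2.60e+01 -1.00e-01  1.47e+02]
t 15.5 tcp [0.502  0.0109 0.147 ] yang 99.33 z [-3.9e-03 -6.0e-04 -1.0e+00] F [-0.1 -0.5  1.6] w 0.04 J [ 1.980e+01  1.440e+01 -2.260e+01 -1.000e-01 -5.320e+01 -1.004e+02]
```

View pics/side9.png

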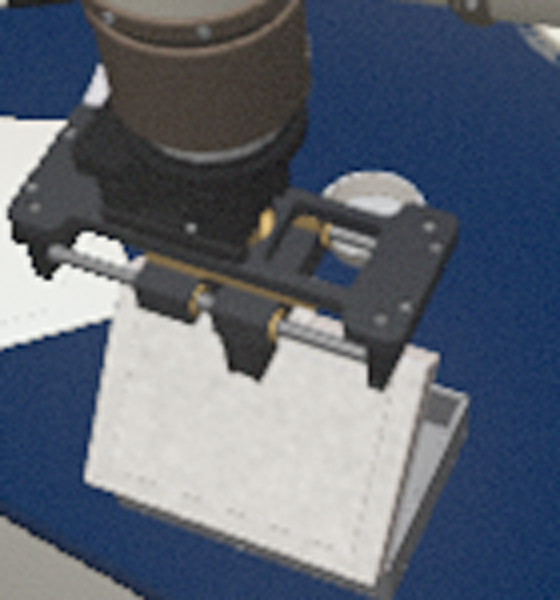

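The lid follows at about 53° (1.7 N). Continuing the arc.

```bash

python3 -m jog '[[0.65,0,0.25,0,0,0],[0.85,0,0.5,0,0,0],[0.8,0,0.6,0,0,0],[0.75,0,0.65,0,0,0],[0.7,0,0.7,0,0,0]]' 0
python3 lidp.py
python3 -m jog '[[0.6,0,0.75,0,0,0],[0.55,0,0.8,0,0,0],[0.7,0,0.85,0,0,0],[0.6,0,0.7,0,0,0],[0,0,0,0,0,0]]' 0
python3 lidp.py; python3 st.py
python3 - <<'E'
from h import *
c=capture("side"); save(c,"side10.png",(180,110,320,260),4)
E
```

```text
time_s: 15.97
tcp_pos: [0.4676, 0.0054, 0.1208]
ee_rot: [[-0.987, -0.162, 0.001], [-0.162, 0.987, 0.0], [-0.001, 0.0, -1.0]]
wrist_force: [-0.2, -0.7, -0.1]
gripper_width: 0.006
tcp in case mm [-1.070e+01 -1.000e-01  1.198e+02]
time_s: 16.48
tcp_pos: [0.4413, 0.0008, 0.0885]
ee_rot: [[-0.987, -0.162, -0.004], [-0.162, 0.987, -0.001], [0.004, -0.0, -1.0]]
wrist_force: [-0.5, -0.1, -0.2]
gripper_width: 0.005
tcp in case mm [-33.4  -0.1  89.9]
t 16.5833 tcp [0.4434 0.0013 0.0899] yang 99.36 z [-8.e-04 -5.e-04 -1.e+00] F [ 0.8  0.4 -0.2] w 0.06 J [  21.3   13.5  -34.5    0.   -42.  -101.9]
```

View pics/side10.png

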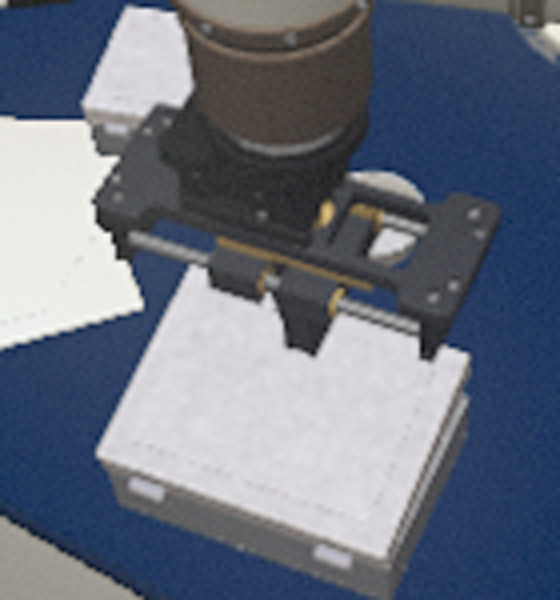

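Lid is at about 12°. Now the press at lid_front (case x ≈ −48 mm), with the force watched.

```bash

python3 -m jog '[[0.5,0,0.6,0,0,0],[0.5,0,0.5,0,0,0],[0.5,0,0.4,0,0,0],[0,0,0.2,0,0,0],[0,0,0.2,0,0,0]]' 0
python3 lidp.py
python3 -m jog '[[0,0,0.1,0,0,0],[0,0,0.1,0,0,0],[0,0,0.1,0,0,0],[0,0,0.1,0,0,0],[0,0,0,0,0,0]]' 0
python3 lidp.py
```

```text
time_s: 17.05
tcp_pos: [0.4323, -0.0002, 0.073]
ee_rot: [[-0.986, -0.165, 0.008], [-0.165, 0.986, 0.001], [-0.008, 0.0, -1.0]]
wrist_force: [1.5, 0.2, 2.9]
gripper_width: 0.007
tcp in case mm [-48.5   0.1  71. ]
time_s: 17.57
tcp_pos: [0.4278, -0.0013, 0.068]
ee_rot: [[-0.987, -0.163, -0.002], [-0.163, 0.987, -0.001], [0.002, -0.001, -1.0]]
wrist_force: [-6.0, 1.0, 14.2]
gripper_width: 0.007
tcp in case mm [-49.1  -0.1  68. ]
```

```bash

python3 -m jog '[[0,0,0.1,0,0,0],[0,0,0,0,0,0],[0,0,0,0,0,0],[0,0,0,0,0,0],[0,0,0,0,0,0]]' 0
python3 lidp.py
python3 -m jog '[[0,0,0.1,0,0,0],[0,0,0,0,0,0],[0,0,0,0,0,0],[0,0,0,0,0,0],[0,0,0,0,0,0]]' 0
python3 lidp.py
```

```text
time_s: 18.08
tcp_pos: [0.4279, -0.0014, 0.0678]
ee_rot: [[-0.987, -0.163, -0.002], [-0.163, 0.987, -0.001], [0.002, -0.001, -1.0]]
wrist_force: [-8.8, 2.0, 21.6]
gripper_width: 0.005
tcp in case mm [-49.1  -0.2  67.8]
time_s: 18.6
tcp_pos: [0.4279, -0.0014, 0.0677]
ee_rot: [[-0.986, -0.164, -0.002], [-0.164, 0.986, -0.001], [0.002, -0.001, -1.0]]
wrist_force: [-10.7, 2.7, 29.8]
gripper_width: 0.006
tcp in case mm [-49.1  -0.2  67.7]
```

Stiff stop at z = 67.7 mm under 30 N; the shut face is given as 68 mm. Retracting and checking.

```bash

python3 -m jog '[[0,0,-0.5,0,0,0],[0,0,-1.5,0,0,0],[0,0,-3,0,0,0],[0,0,-3,0,0,0],[0,0,-3,0,0,0]]' 0
python3 -m jog '[[0,-3.5,-1,0,0,0],[0,-3.5,0,0,0,0],[0,-3.5,0,0,0,0],[0,-3.5,0,0,0,0],[0,-3.5,0,0,0,0]]' 0
python3 -m jog '[[0,-3.5,0,0,0,0],[0,-3.5,0,0,0,0],[0,-2,0,0,0,0],[0,0,0,0,0,0],[0,0,0,0,0,0]]' 0
python3 st.py
python3 - <<'E'
from fit import *
q=np.load("case.npy"); q[2]=np.radians(9.35)
def lid(th,r,y,o): return (64-r*np.cos(th)+o*np.sin(th), y, 46+r*np.sin(th)+o*np.cos(th))
for n,cr,sc in(("top",(240,130,350,230),6),("side",(180,140,320,260),5)):
    cam=capture(n); f=cv2.resize(cam["frame"][cr[1]:cr[3],cr[0]:cr[2],::-1],None,fx=sc,fy=sc,interpolation=cv2.INTER_CUBIC)
    for th,col in((0,(0,200,0)),(.1,(0,0,255))):
        p=(proj(cam,w(q,[lid(th,126,84,22),lid(th,126,-84,22)]))-[cr[0],cr[1]]+.5)*sc-.5
        cv2.polylines(f,[p.astype(int)],False,col,1)
    cv2.imwrite(f"pics/{n}11.png",f)
save(capture("top"),"top11full.png")
E
```

```text
time_s: 19.12
tcp_pos: [0.4279, -0.0013, 0.1757]
ee_rot: [[-0.987, -0.162, -0.002], [-0.162, 0.987, -0.001], [0.002, -0.0, -1.0]]
wrist_force: [0.8, 0.3, -1.7]
gripper_width: 0.003
time_s: 19.53
tcp_pos: [0.4568, -0.1751, 0.1847]
ee_rot: [[-0.987, -0.163, -0.001], [-0.163, 0.987, 0.0], [0.001, 0.0, -1.0]]
wrist_force: [0.0, 0.8, -0.2]
gripper_width: 0.007
time_s: 19.95
tcp_pos: [0.4711, -0.2631, 0.1838]
ee_rot: [[-0.987, -0.16, -0.002], [-0.16, 0.987, 0.001], [0.002, 0.001, -1.0]]
wrist_force: [0.1, -0.1, 0.2]
gripper_width: 0.001
t 19.95 tcp [ 0.4711 -0.2631  0.1838] yang 99.2 z [-0.0023  0.001  -1.    ] F [ 0.1 -0.1  0.2] w 0.01 J [-12.   15.7 -14.8  -0.  -59.6 -68.8]
```

View pics/side11.png

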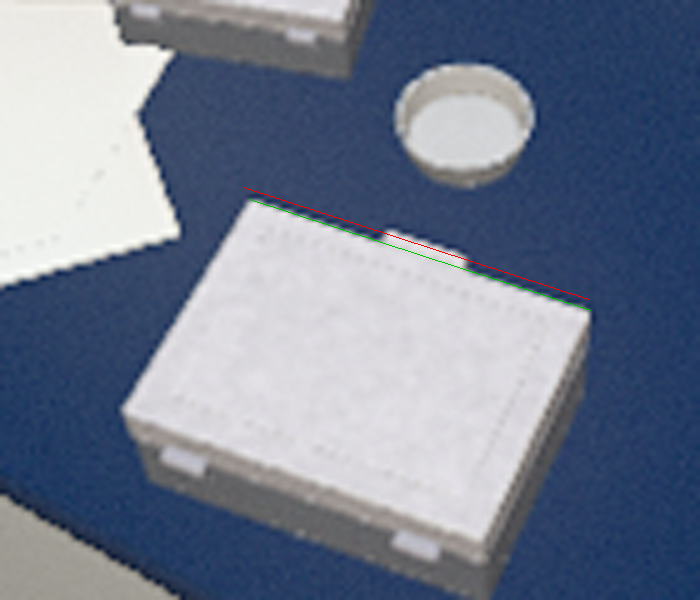

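View pics/top11.png

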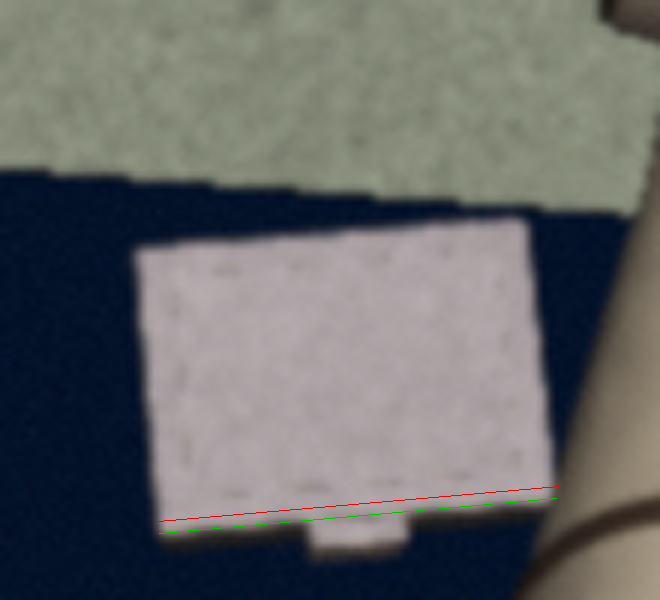

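View pics/top11full.png

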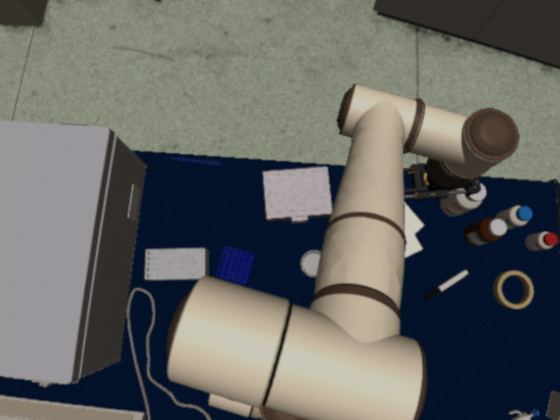

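The lid's front edge falls on the θ = 0 line in both views; the 0.10 rad line is clearly off it. The pen is still at (196,160). I'll back the gripper away from the white bottle at (463,198), confirm nothing there has moved, and hand in.

```bash

python3 -m jog '[[0,1.5,-1,0,0,0],[0,1.5,-1,0,0,0],[0,1.5,-1,0,0,0],[0,1.5,0,0,0,0],[0,0,0,0,0,0]]' 0
python3 st.py; python3 - <<'E'
from h import *
save(capture("side"),"side12.png")
E
```

```text
time_s: 20.62
tcp_pos: [0.4619, -0.2009, 0.2162]
ee_rot: [[-0.986, -0.166, 0.002], [-0.166, 0.986, 0.0], [-0.002, 0.0, -1.0]]
wrist_force: [0.7, -0.0, -0.3]
gripper_width: 0.003
t 20.6167 tcp [ 0.4619 -0.2009  0.2162] yang 99.54 z [ 2.e-03  5.e-04 -1.e+00] F [ 0.7 -0.  -0.3] w 0.02 J [ -5.   10.4 -16.9  -0.  -62.6 -75.4]
```

View pics/side12.png

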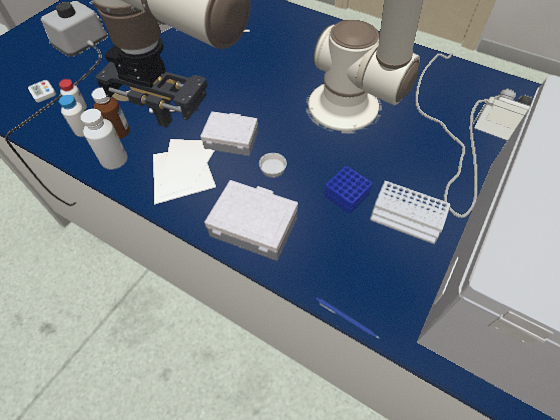

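The case is shut at (252,216). The bottles, small case, dish, racks and pen are where they were at the start, and the arm is clear. Handing in.

```bash
python3 -c "
from station import finish_job
print(finish_job())"
```

```text
the job is handed in; nothing more can be done
None
```

The bench tube is in the empty cradle of the larger, open case, and the lid is shut and stayed shut after I let go. I handed the job in at about 21 s of the 64 s allowed.

- **Tube:** I gripped it at mid-length, turned it along the case and lowered it in with the stopper towards the front. The top picture before closing showed it seated across both V-supports, parallel to the other tube.
- **Lid:** I pushed it over from behind, then pressed it at its front edge. It came to a stiff stop at 67.7 mm under 30 N; the shut height is given as 68 mm. I didn't see a separate snap in the force readings. After I let go, the front edge matched the fully shut position in both views.
- **Other things:** the pen, bottles, small case, dish and racks looked unmoved in the last pictures.
- **What disagreed:** the first grip sat a little high (3.8 N upward), so I gripped again 3.5 mm lower. The gripper then still read 10.8 mm on the 12 mm tube, which I put down to pad give, and the tube stayed firm. The two views put the case about 1 mm and 0.5° apart, which caused no trouble.

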